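# Seat the controller module and hold the board down on the flashing jig

## Task

With the keyboard's controller board still lying on the bench, press its plug-in module fully home in the sockets. Then carry the board to the flashing jig without dropping it, lower it between the nest's corner guides with its USB end towards the jig's front edge (the one with the two lamps), and press it straight down against the spring probes until it sits flat on the hard stops, firmly but without crushing it. Finish while still holding it down there, as it is being flashed, and leave everything else on the bench where it is.

Things in the scene. Friction and masses are not known exactly. Their poses are not given: they have to be found in the camera images.
- jig: flashing jig, fixed: a grey box 125 mm (x) by 140 mm (y), aluminium plate on top 43 mm above the bench, the nest in its middle. Origin on the bench under the nest's centre (the box reaches 55 mm to -x, 70 mm to +x); x points to its rear, z up. Front (-x) edge: two small lamps, a rocker switch below. Rear edge: black ribbon header and terminal block, 53 mm high.
- jig_nest (a point): centre of the nest at hard-stop level, 50 mm above the bench: four steel pads (18.5 mm in x, 39.5 mm in y off centre), one under each corner of the board. Four black L-shaped corner guides, tops 62 mm above the bench, take the 46 x 90 mm board with 1.5 mm clearance all round, about 4 mm at the flared mouth.
- jig_probes (a point): centre of the tips of the six brass spring probes when free, 5 mm above jig_nest (two rows of three, 24 mm apart in x, 26 mm in y). Each pushes up with 0.45 N plus 0.21 N per mm pressed, so a board laid in the nest floats 5 mm above the stops, and about 9 N in all brings it down onto them.
- jig_front (a point): middle of the jig's front edge, 55 mm to -x of jig_nest at the same height: the USB end of the board goes on this side.
- board: controller board, loose on the bench: green, 46 mm (x) by 90 mm (y), 1.6 mm thick, 45 to 80 g with its module. Origin: centre of its underside; z up, USB end at -x. Flat (parts under 1.2 mm) either side of the central sockets for |x| up to 15 mm; a jack and a connector 5 to 6 mm high along the rear edge (x 16 to 23 mm). In the jig its x points as the jig's x.
- board_grip (a point): board's centre line at half height of its sockets, 6 mm above the underside: two black socket strips along x (x -20.5 to +10.5 mm of the board) standing on the board, 18 mm wide together (y -9 to +9 mm), tops 10.1 mm above the underside. Grip them from above across y, fingertips just above the board. Axes as the board's.
- board_usb_end (a point): middle of the board's front (USB) edge, on its upper face, 23 mm to -x of the board's centre.
- module (a joint): how far the plug-in module is pushed into the sockets: 0 m = 4 mm proud, 0.004 m = fully home, where it stops. Starts between 0 and 0.0015. Stiff: about 8 N pushes it in, along the board's -z; it stays where it is left.
- module_top (a point): top of the flat black chip on the module, above the board's centre: push here, 15.4 mm above the board's underside when home (more while proud). The module is a small green board 33 mm (x -21.5 to +11.5 mm of the board) by 18 mm (y); its silver USB socket (x -22.5 to -15 mm) stands 2 mm above the chip.
- switch_a: loose key switch, a 16 mm black block 11 mm high; to be left alone. Origin: centre of its underside.
- switch_b: another loose key switch, as switch_a; to be left alone. Origin: centre of its underside.
- sensor_board: a smaller square circuit board, 45 x 45 mm, with a lens block and no plug-in module; to be left alone. Origin: centre of its underside.
- screwdriver: screwdriver, 150 mm long; to be left alone. Origin: centre of its underside.
- tweezers: steel tweezers, 115 mm long; to be left alone. Origin: centre of its underside.
- solder_spool: spool, 58 mm across, 46 mm high, standing on end; to be left alone. Origin: centre of its underside.
- parts_tray: clear open tray 130 x 100 x 32 mm with switches and keycaps; to be left alone. Origin: centre of its underside.
- mug: white mug, 82 mm across, 95 mm high; to be left alone. Origin: centre of its underside.
There are look-alikes about, which are no part of the job. Several things have the shape of the board; the one meant has the colours described above.

How it is judged:
By the outcome, as a careful person would: the job done as asked, in the order asked, and still so for the second after the job is handed in, while the arm keeps its last pose, push and grip.
It also fails if it takes over 58 s, if anything falls off the work surface, if the arm or the gripper's body presses on something with over 40 N, if the wrist force passes 120 N, or if a joint passes its speed limit or range.

## Robot

A 7-joint arm with a two-finger parallel gripper is mounted at the origin on the work surface. World frame = base frame: x ahead of the robot, y to its left, z up, the work surface at z = 0. Lengths are in m, angles in rad, forces in N, time in s.
With the tool pointing down it reaches from about 0.4 to 0.85 m from the base axis. Payload 6.9 kg.
Tool frame: the origin (TCP) lies at the very end of the fingers, on their centre line; the grasp point (between the pads) lies 19 mm behind it; x points along the fingers, z is the direction in which the jaws open and shut, and the axes are right-handed (so a half turn about x gives the same grasp; the last joint's range is limited). The gripper opens to 85 mm and grips with 20 to 120 N. Pads are 22 mm wide; open, the fingers measure 114 mm over their backs; the gripper's body (76 mm by 85 mm) begins 54 mm behind the grasp point. The pads swing forward as they close: fully open they stand 13 mm farther back than shut.
Start: joints at [-1.058, 0.507, -0.238, 1.5, 0.126, 1.149, -0.155], TCP at [0.248, 0.574, 0.231] pointing down, gripper open.
Joint ranges: [-3.08, 3.08], [-0.24, 2.05], [-1.43, 1.35], [0, 2.5], [-1.52, 4.66], [0.17, 1.96], [-2.89, 2.89]. Speed limits (rad/s): [2.39, 2.39, 3.14, 3.14, 3.14, 3.14, 3.14].

## Interface

Orientations are given as a unit quaternion [x, y, z, w].
In Python, from bench import env gives the robot as it stands.
- The arm moves only by the shell command python3 -m jog 'ROWS' [FORCE]. ROWS is JSON, a list of rows, each a list of 3 entries, a list of its own where there are three numbers: the shift along the world's x, y, z in m, then the turn about the world's z in degrees, then the finger opening in m, from 0 to 0.0854. A call has 1 to 20 rows; each row shifts and turns the commanded pose from where the row before left it; what a row does not reach is not made up. A row lasts 1/10 s, in which the tool goes at most 50 mm and 8.59 degrees, less where a joint would pass 70% of its speed; a pose out of reach is approached as far as the arm can. A call is refused whole if a number of a shift passes 0.05 or a number of a turn 8.59, either way. A call with a gripper value outside its range is refused whole. The fingers move at their own pace and stop on an object; FORCE is the grip in N (left out, the last holds). Time passes only in rows, so rows that do not move let the fingers close. It gives the time, the measured TCP pose, the force and the opening at its end, in the units of the state.
- env.read_state(): the state, without advancing time (a new reading comes with each control period).
- env.get_image(name): name is "scene" or "top" or "wrist"; returns the picture (400x640x3 uint8, blue, green, red); there is no depth.
- env.camera_params(name): a dict with "camera_matrix" (3x3 intrinsics, pixels), "R" (3x3) and "t" (3): a world point X has camera coordinates R X + t; the wrist camera has in their place "hand_eye" (4x4, takes a point from camera to tool coordinates, whose origin is the TCP and whose axes are the tool frame's). Camera axes: x right, y down, z forward; pixel columns grow to the right and rows downward; lengths in m; the calibration is good to about 2 mm. A picture is of the moment at which its call begins: read the wrist's pose just before it. camera_params takes no time and is no camera call.
- env.job_done(): hands the job in, once; it reports no verdict.
The state is a dict: "clock": time; "joints": joint angles; "joint_velocities": joint speeds; "joint_torque": joint torques, N m; "eef_pos": TCP position; "eef_rot": TCP orientation; "contact_force": force on the tool from outside, world axes, zero at the start; "moment": the same for the moment, N m; "width": finger opening in m.
Only numpy, scipy, OpenCV 4.12 (cv2) and the standard library are available. Lean on these libraries where they do the work, as an engineer would, in place of code of your own. Each camera call takes 0.05 s, during which the arm holds its last target.

## Working session

There is one attempt and no reset: what is moved stays moved. The work goes in short steps, Python scripts to look and compute and a shell command to move; the robot and the scene stay as the last step left them, time stands still between calls to the robot, and variables do not carry over. Pictures are saved under pics/ and viewed, and the job is handed in when it is done.

```bash
ls; mkdir -p pics
python3 - <<'E'
from bench import env
import cv2,numpy as np
np.set_printoptions(precision=4,suppress=True)
for n in ["scene","top","wrist"]:
    cv2.imwrite(f"pics/{n}0.png",env.get_image(n)); p=env.camera_params(n)
    print(n,{k:np.array(v) for k,v in p.items()})
print(env.read_state())
E
```

```text
pics
scene {'camera_matrix': array([[393.5594,   0.    , 322.0522],
       [  0.    , 393.5594, 199.1826],
       [  0.    ,   0.    ,   1.    ]]), 'R': array([[ 0.5296,  0.848 ,  0.0184],
       [ 0.6666, -0.4027, -0.6272],
       [-0.5245,  0.3445, -0.7786]]), 't': array([-0.3116, -0.3585,  1.3599])}
top {'camera_matrix': array([[504.3362,   0.    , 318.8382],
       [  0.    , 504.3362, 205.4173],
       [  0.    ,   0.    ,   1.    ]]), 'R': array([[-0.0152, -0.9999, -0.005 ],
       [-0.9737,  0.0159, -0.2274],
       [ 0.2274,  0.0014, -0.9738]]), 't': array([0.0233, 0.6112, 1.4942])}
wrist {'camera_matrix': array([[329.1601,   0.    , 320.5572],
       [  0.    , 329.1601, 202.4502],
       [  0.    ,   0.    ,   1.    ]]), 'hand_eye': array([[ 0.0002, -0.289 ,  0.9573, -0.1429],
       [ 0.002 , -0.9573, -0.289 ,  0.0723],
       [ 1.    ,  0.002 ,  0.0004,  0.0007],
       [ 0.    ,  0.    ,  0.    ,  1.    ]])}
{'clock': 0.15, 'joints': array([-1.0575,  0.5082, -0.2375,  1.5009,  0.1257,  1.1489, -0.1548]), 'joint_velocities': array([-0.0008, -0.0033, -0.0001, -0.0018,  0.0002,  0.0001, -0.0004]), 'joint_torque': array([ -0.0038, -62.1001,  -2.1898, -24.9842,   0.0126,   0.0091,
         0.    ]), 'eef_pos': array([0.2478, 0.5734, 0.2306]), 'eef_rot': array([-0.3887,  0.5913,  0.3881,  0.5905]), 'contact_force': array([0.8391, 0.8852, 0.9282]), 'moment': array([-0.0039, -0.0101,  0.024 ]), 'width': 0.08528350393316007}
```

View pics/top0.png

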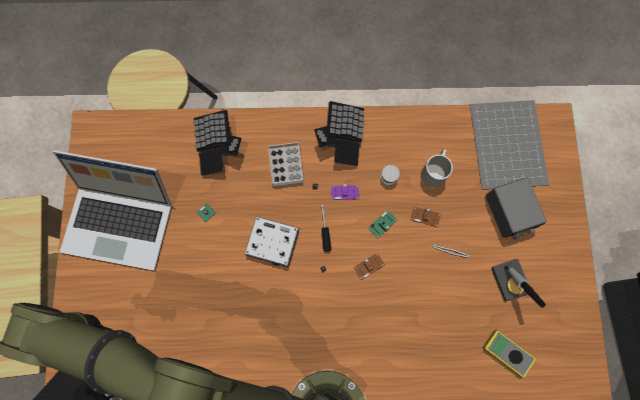

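View pics/scene0.png

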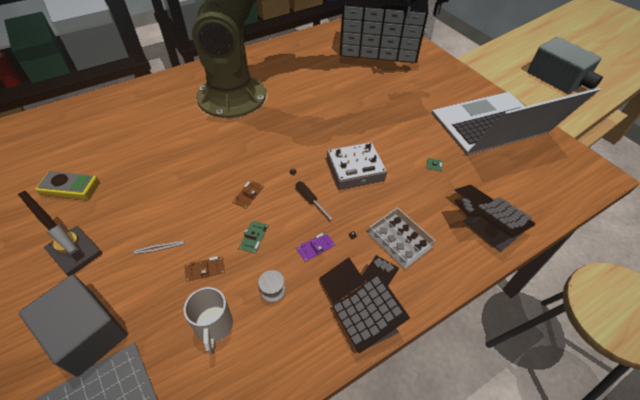

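View pics/wrist0.png

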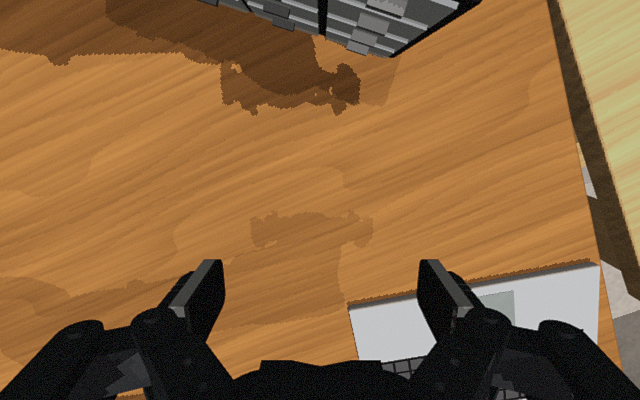

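The top view shows five board-like things. Green at (383,224), brown at (425,217) and (369,267), purple at (345,192), and a small square green one at (206,212), which is the sensor board. Only the green one at (383,224) is both rectangular and green. I'll confirm it in an enlarged crop.

```bash
cat > h.py <<'E'
from bench import env
import cv2,numpy as np
from scipy.spatial.transform import Rotation as Ro
np.set_printoptions(precision=4,suppress=True)
def ray(name,uv,st=None):
    p=env.camera_params(name);K=np.array(p["camera_matrix"])
    d=np.linalg.inv(K)@np.array([uv[0],uv[1],1.])
    if name!="wrist":
        R=np.array(p["R"]);return -R.T@np.array(p["t"]),R.T@d
    H=np.array(p["hand_eye"]);Rt=Ro.from_quat(st["eef_rot"]).as_matrix()
    return Rt@H[:3,3]+st["eef_pos"],Rt@H[:3,:3]@d
def at(name,uv,z,st=None):
    o,d=ray(name,uv,st);return o+d*(z-o[2])/d[2]
def proj(name,X,st=None):
    p=env.camera_params(name);K=np.array(p["camera_matrix"]);X=np.atleast_2d(X)
    if name!="wrist": c=X@np.array(p["R"]).T+np.array(p["t"])
    else:
        H=np.array(p["hand_eye"]);Rt=Ro.from_quat(st["eef_rot"]).as_matrix()
        t=(X-st["eef_pos"])@Rt; c=(t-H[:3,3])@H[:3,:3]
    q=c@K.T;return q[:,:2]/q[:,2:]
def crop(src,dst,x0,y0,x1,y1,s):
    im=cv2.imread(src)[y0:y1,x0:x1];cv2.imwrite(dst,cv2.resize(im,None,fx=s,fy=s,interpolation=cv2.INTER_CUBIC))
E
python3 - <<'E'
from h import *
a=cv2.imread("pics/top0.png");b=cv2.imread("pics/scene0.png")
f=lambda im,x0,y0,x1,y1,s:cv2.resize(im[y0:y1,x0:x1],None,fx=s,fy=s,interpolation=cv2.INTER_CUBIC)
cv2.imwrite("pics/c1.png",f(a,355,200,415,250,10))
cv2.imwrite("pics/c2.png",f(a,240,210,310,275,9))
cv2.imwrite("pics/c3.png",f(b,230,210,280,260,10))
E
```

```text
(no output)
```

View pics/c1.png

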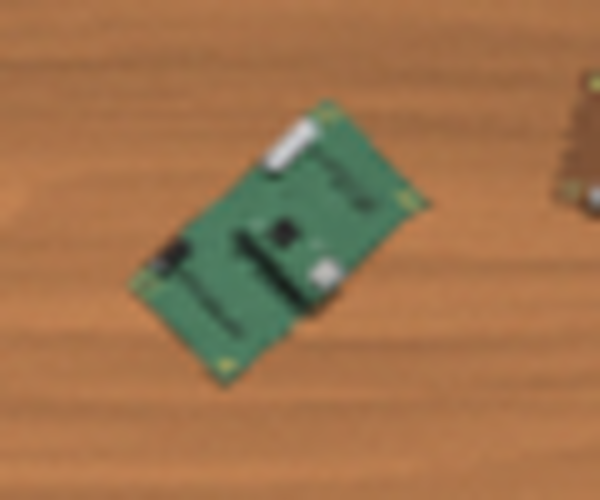

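View pics/c2.png

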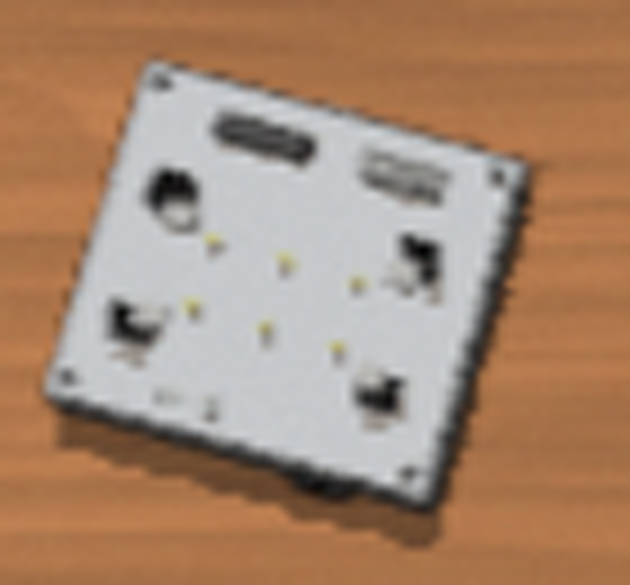

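View pics/c3.png

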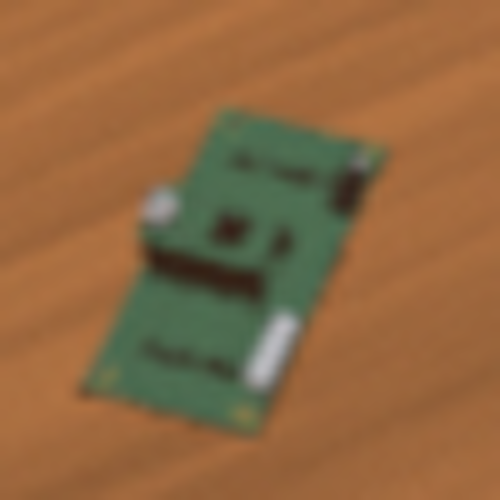

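The crop shows green PCB, module on black sockets, a black jack and a white connector: this is the board. Its USB end faces lower right, crop edge (430,205)–(225,385). In the jig crop the lamps and rocker are on the lower edge, (47,395)–(432,508). Now the poses.

Run:
```python
from h import *
def c(p,s,x0,y0): return (p[0]/s+x0-.5+.5/s,p[1]/s+y0-.5+.5/s)
B=[(325,100),(430,205),(225,385),(130,288)]
P=np.array([at("top",c(p,10,355,200),.0016) for p in B]);print(P)
ctr=P.mean(0);x=(P[0]+P[3]-P[1]-P[2]);y=(P[2]+P[3]-P[0]-P[1]) 
print("board",ctr,"x yaw",np.degrees(np.arctan2(x[1],x[0])),"dims",np.linalg.norm(x)/2,np.linalg.norm(y)/2,"y yaw",np.degrees(np.arctan2(y[1],y[0])))
# scene check
B2=[(222,108),(385,150),(260,435),(88,392)]
Q=np.array([at("scene",c(p,10,230,210),.0016) for p in B2]);print("scene board",Q.mean(0),Q)
J=[(150,62),(527,160),(432,508),(47,395)]
P=np.array([at("top",c(p,9,240,210),.043) for p in J]);ctr=P.mean(0);x=(P[0]+P[1]-P[2]-P[3]);y=(P[0]+P[3]-P[1]-P[2])
xu=x/np.linalg.norm(x)
print("jig nest",ctr-xu*.0075,"yaw",np.degrees(np.arctan2(x[1],x[0])),np.degrees(np.arctan2(y[1],y[0]))-90,np.linalg.norm(x)/2,np.linalg.norm(y)/2)
pr=[(213,245),(286,265),(358,285),(193,310),(266,333),(338,352)]
P=np.array([at("top",c(p,9,240,210),.055) for p in pr]);print("probes",P.mean(0))
x=P[:3].mean(0)-P[3:].mean(0);print(np.degrees(np.arctan2(x[1],x[0])),np.linalg.norm(x))
x=P[0]-P[2]+P[3]-P[5];print(np.degrees(np.arctan2(x[1],x[0]))-90,np.linalg.norm(x)/2)
s=env.read_state();print(Ro.from_quat(s["eef_rot"]).as_matrix())
```

```text
[[ 0.6102 -0.2066  0.0016]
 [ 0.5751 -0.2388  0.0016]
 [ 0.5175 -0.1704  0.0016]
 [ 0.5495 -0.1413  0.0016]]
board [ 0.5631 -0.1893  0.0016] x yaw 42.420191956475506 dims 0.04545050891700531 0.08923936420067219 y yaw 131.49668501930108
scene board [ 0.5653 -0.1902  0.0016] [[ 0.5179 -0.1725  0.0016]
 [ 0.5519 -0.1424  0.0016]
 [ 0.6123 -0.2075  0.0016]
 [ 0.5791 -0.2383  0.0016]]
jig nest [0.5007 0.1642 0.043 ] yaw -15.81414205580736 -16.431980204006663 0.12297078810717262 0.13750539427660208
probes [0.4995 0.1655 0.055 ]
-16.271545221696897 0.02390120683584528
-16.739144958172915 0.05197782808468042
[[-0.0005 -0.918   0.3966]
 [-0.0013  0.3966  0.918 ]
 [-1.     -0.0001 -0.0014]]
```

```bash
python3 -m jog '[[[0.035,-0.045,0],-6.75,0.05],[[0.035,-0.045,0],-6.75,0.05],[[0.035,-0.045,0],-6.75,0.05],[[0.035,-0.045,0],-6.75,0.05],[[0.035,-0.045,0],-6.75,0.05],[[0.035,-0.045,0],-6.75,0.05],[[0.035,-0.045,0],-6.75,0.05],[[0.035,-0.045,0],-6.75,0.05],[[0.004,-0.045,0],-6.75,0.0],[[0.004,-0.045,0],-6.75,0.0],[[0.004,-0.045,0],-6.75,0.0],[[0.004,-0.045,0],-6.75,0.0],[[0.004,-0.045,0],-6.75,0.0],[[0.004,-0.045,0],-6.75,0.0],[[0.004,-0.045,0],-6.75,0.0],[[0.004,-0.045,0],-6.75,0.0],[[0.004,-0.045,0],-6.75,0.0],[[0,0,0],0,0.0]]' 60
```

```text
clock: 1.95
eef_pos: [0.5285, -0.1545, 0.2314]
eef_rot: [0.291, 0.643, -0.294, 0.645]
contact_force: [-0.4, 0.3, 0.5]
width: 0.0004
```

Run:
```python
from h import *
s=env.read_state();im=env.get_image("wrist");cv2.imwrite("pics/w1.png",im)
np.save("w1.npy",s,allow_pickle=True)
print(s["joints"],Ro.from_quat(s["eef_rot"]).as_matrix(),s["contact_force"])
def draw(st,im,c,yaw):
    y=np.radians(yaw);R=np.array([[np.cos(y),-np.sin(y),0],[np.sin(y),np.cos(y),0],[0,0,1]])
    X=np.array([[a,b,.0016] for a,b in [(-.023,-.045),(.023,-.045),(.023,.045),(-.023,.045)]])@R.T+c
    cv2.polylines(im,[np.round(proj("wrist",X,st)).astype(int)],True,(0,0,255),1)
draw(s,im,np.array([.564,-.19,0]),42)
cv2.imwrite("pics/w1d.png",im)
```

```text
[-0.0457  0.4129  0.4191  1.7054 -0.1833  1.0612 -0.4208] [[ 0.      0.7529  0.6581]
 [-0.0045  0.6581 -0.7529]
 [-1.     -0.003   0.0034]] [-0.3902  0.2884  0.5388]
```

View pics/w1d.png

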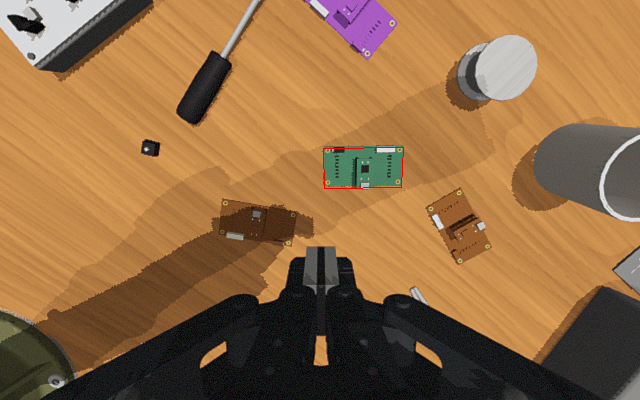

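The wrist view shows the green board at (363,167), with the red predicted outline almost on it. I'll refine from a crop.

Run:
```python
from h import *
crop("pics/w1.png","pics/w1c.png",315,138,415,198,8)
```

```text
(no output)
```

View pics/w1c.png

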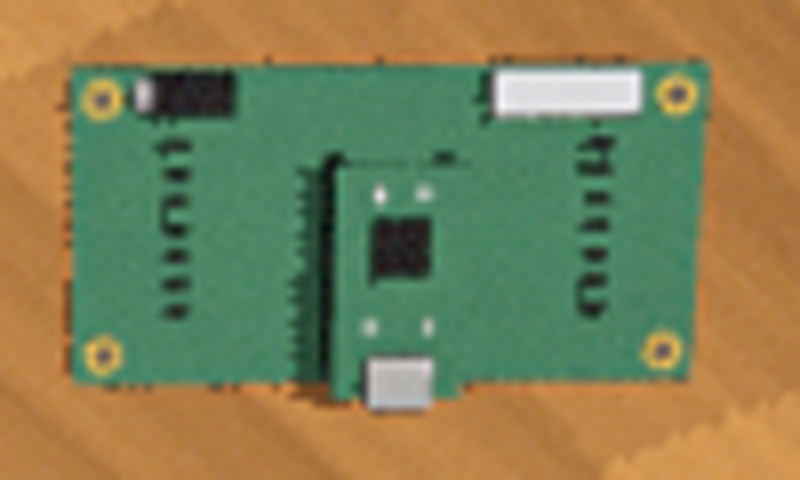

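Run:
```python
from h import *
s=np.load("w1.npy",allow_pickle=True).item()
c=lambda p:(p[0]/8+315-.44,p[1]/8+138-.44)
P=np.array([at("wrist",c(p),.0016,s) for p in [(72,65),(710,65),(690,382),(72,382)]])
x=P[0]+P[1]-P[2]-P[3];y=P[0]+P[3]-P[1]-P[2]
print("board",P.mean(0),np.degrees(np.arctan2(x[1],x[0])),np.degrees(np.arctan2(y[1],y[0]))-90,np.linalg.norm(x)/2,np.linalg.norm(y)/2)
print("chip",at("wrist",c((401,247)),.0185,s),"tool z yaw",np.degrees(np.arctan2(-.7529,.6581)))
```

```text
board [ 0.5656 -0.1888  0.0016] 41.63554324874703 41.23729779548148 0.04586630830754932 0.08988749652956575
chip [ 0.5658 -0.1885  0.0185] tool z yaw -48.843720151668784
```

```bash
python3 -m jog '[[[0.037,-0.0343,0],0,0],[[0,0,-0.045],0,0],[[0,0,-0.045],0,0],[[0,0,-0.045],0,0],[[0,0,-0.036],0,0],[[0,0,0],0,0],[[0,0,0],0,0]]'
python3 - <<'E'
from h import *
s=env.read_state();im=env.get_image("wrist");cv2.imwrite("pics/w2.png",im);cv2.imwrite("pics/w2c.png",cv2.resize(im[100:340,170:490],None,fx=2.5,fy=2.5))
np.save("w2.npy",s,allow_pickle=True)
print(s["eef_pos"],s["contact_force"],Ro.from_quat(s["eef_rot"]).as_matrix())
E
```

```text
clock: 2.7
eef_pos: [0.5663, -0.1801, 0.0606]
eef_rot: [0.288, 0.646, -0.288, 0.645]
contact_force: [0.1, 0.4, -0.1]
width: -0.0002
[ 0.5663 -0.1801  0.0606] [ 0.0807  0.4187 -0.1495] [[-0.0009  0.7435  0.6687]
 [ 0.0007  0.6687 -0.7435]
 [-1.     -0.0002 -0.0012]]
```

View pics/w2c.png

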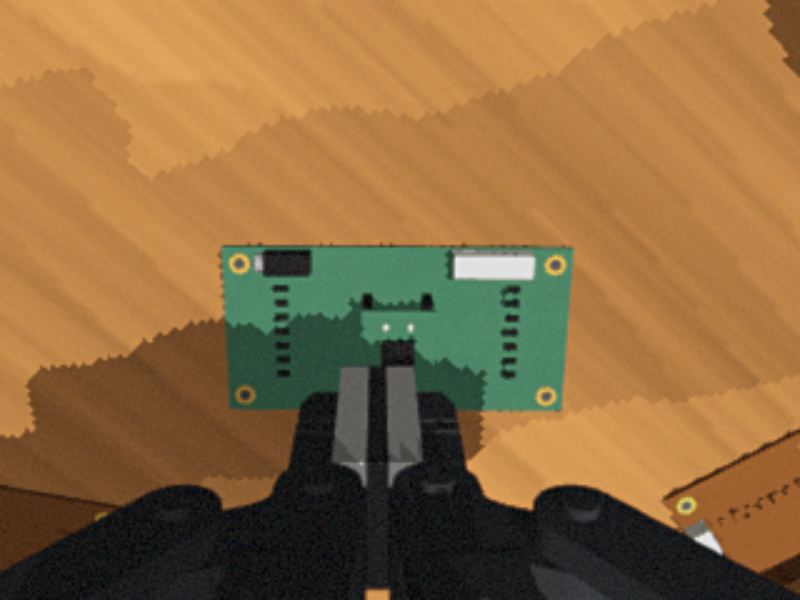

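The picture shows the board's corners at crop (222,246), (573,248), (561,410) and (230,409). The fingers are above the module, a little short of its centre. Remeasuring now that the arm is still.

Run:
```python
from h import *
s=np.load("w2.npy",allow_pickle=True).item()
c=lambda p:(p[0]/2.5+170-.3,p[1]/2.5+100-.3)
P=np.array([at("wrist",c(p),.0016,s) for p in [(222,246),(573,248),(561,410),(230,409)]])
x=P[0]+P[1]-P[2]-P[3];y=P[0]+P[3]-P[1]-P[2]
print("board",P.mean(0),np.degrees(np.arctan2(x[1],x[0])),np.degrees(np.arctan2(y[1],y[0]))-90,np.linalg.norm(x)/2,np.linalg.norm(y)/2)
print("joints",s["joint_velocities"], env.read_state()["eef_pos"])
```

```text
board [ 0.5656 -0.1889  0.0016] 41.806893374850056 41.848295607601074 0.04592721603853053 0.08973970187401914
joints [-0.0013 -0.0391  0.0203 -0.032   0.0008  0.005  -0.0003] [ 0.5672 -0.1807  0.0618]
```

```bash
python3 -m jog '[[[-0.0016,-0.0082,0],0,0],[[0,0,-0.018],0,0],[[0,0,-0.018],0,0],[[0,0,0],0,0],[[0,0,0],0,0],[[0,0,0],0,0]]'; python3 -c "
from h import *
s=env.read_state();print(s['eef_pos'],s['contact_force'],s['joint_velocities'])"
```

```text
clock: 3.35
eef_pos: [0.5654, -0.1898, 0.0259]
eef_rot: [0.288, 0.645, -0.288, 0.647]
contact_force: [-0.8, 0.2, 0.2]
width: -0.0002
[ 0.5654 -0.1898  0.0259] [-0.841   0.1834  0.1675] [-0.0026  0.0018 -0.0017  0.0023 -0.0001 -0.0049 -0.0013]
```

```bash
python3 -m jog '[[[0,0.0008,-0.003],0,0],[[0,0,-0.002],0,0],[[0,0,-0.002],0,0],[[0,0,0],0,0]]';python3 -m jog '[[[0,0,-0.001],0,0],[[0,0,0],0,0]]';python3 -m jog '[[[0,0,-0.001],0,0],[[0,0,0],0,0]]'
```

```text
clock: 3.75
eef_pos: [0.5648, -0.1884, 0.0175]
eef_rot: [0.288, 0.646, -0.288, 0.646]
contact_force: [0.2, -0.7, 2.1]
width: 0.0001
clock: 3.95
eef_pos: [0.5648, -0.1883, 0.0167]
eef_rot: [0.288, 0.646, -0.288, 0.646]
contact_force: [-0.7, 0.8, 4.9]
width: -0.0
clock: 4.15
eef_pos: [0.5648, -0.1883, 0.0158]
eef_rot: [0.288, 0.646, -0.288, 0.646]
contact_force: [-0.7, 1.6, 6.9]
width: 0.0002
```

```bash
for i in 1 2 3; do python3 -m jog '[[[0,0,-0.001],0,0],[[0,0,0],0,0]]'|sed -n '2p;4p'; done
```

```text
eef_pos: [0.5649, -0.1883, 0.0154]
contact_force: [-2.0, 1.6, 11.0]
eef_pos: [0.5649, -0.1884, 0.0152]
contact_force: [-4.8, 2.7, 19.3]
eef_pos: [0.565, -0.1884, 0.015]
contact_force: [-6.6, 4.0, 27.7]
```

It stopped at z ≈ 15.1 mm, where the home height is 15.4, and the force climbed to 28 N without further movement, so the module is home. I'll back off and open.

```bash
python3 -m jog '[[[0,0,0.010],0,0],[[0,0,0.03],0,0],[[0,0,0.02],0,0.05],[[0,0,0],0,0.05],[[0,0,0],0,0.05],[[0,0,0],0,0.05],[[0,0,0],0,0.05]]'
python3 - <<'E'
from h import *
s=env.read_state();im=env.get_image("wrist");cv2.imwrite("pics/w3.png",im);cv2.imwrite("pics/w3c.png",cv2.resize(im[130:330,190:460],None,fx=2.9,fy=2.9,interpolation=cv2.INTER_CUBIC))
np.save("w3.npy",s,allow_pickle=True)
print(s["eef_pos"],s["contact_force"],s["joint_velocities"],Ro.from_quat(s["eef_rot"]).as_matrix())
E
```

```text
clock: 5.45
eef_pos: [0.5639, -0.1881, 0.0711]
eef_rot: [0.288, 0.646, -0.288, 0.645]
contact_force: [-0.1, -0.7, -0.1]
width: 0.0502
[ 0.5639 -0.1881  0.0711] [-0.0757 -0.712  -0.0807] [-0.0004 -0.0007  0.0017 -0.002  -0.0002  0.0013  0.0012] [[-0.0019  0.7445  0.6676]
 [ 0.0006  0.6676 -0.7445]
 [-1.     -0.0011 -0.0017]]
```

View pics/w3c.png

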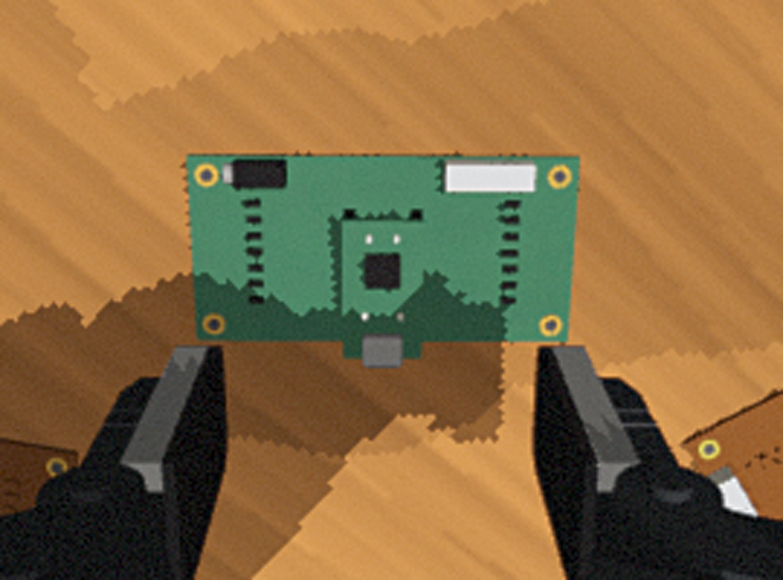

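Run:
```python
from h import *
s=np.load("w3.npy",allow_pickle=True).item()
c=lambda p:(p[0]/2.9+190-.33,p[1]/2.9+130-.33)
P=np.array([at("wrist",c(p),.0016,s) for p in [(188,155),(580,156),(568,342),(196,341)]])
x=P[0]+P[1]-P[2]-P[3];y=P[0]+P[3]-P[1]-P[2]
print("board",P.mean(0),np.degrees(np.arctan2(x[1],x[0])),np.degrees(np.arctan2(y[1],y[0]))-90,np.linalg.norm(x)/2,np.linalg.norm(y)/2)
for z in (.0154,.0180,.0194): print("chip",z,at("wrist",c((382,271)),z,s))
```

```text
board [ 0.5656 -0.1889  0.0016] 41.47592083345111 41.87755516315809 0.046324785372068036 0.08987691514853276
chip 0.0154 [ 0.5656 -0.1886  0.0154]
chip 0.018 [ 0.5663 -0.188   0.018 ]
chip 0.0194 [ 0.5667 -0.1876  0.0194]
```

```bash
python3 -m jog '[[[0.0017,-0.0008,-0.02],0,0.03],[[0,0,-0.02],0,0.03],[[0,0,-0.014],0,0.03],[[0,0,0],0,0.03],[[0,0,0],0,0.03],[[0,0,0],0,0.03]]'
python3 - <<'E'
from h import *
im=env.get_image("wrist");cv2.imwrite("pics/w4.png",im);cv2.imwrite("pics/w4c.png",cv2.resize(im[130:330,190:460],None,fx=2.9,fy=2.9,interpolation=cv2.INTER_CUBIC))
print(env.read_state()["eef_pos"])
E
```

```text
clock: 6.1
eef_pos: [0.5667, -0.1895, 0.019]
eef_rot: [0.288, 0.645, -0.288, 0.646]
contact_force: [0.1, -0.3, -0.6]
width: 0.0299
[ 0.5668 -0.1895  0.0192]
```

View pics/w4c.png

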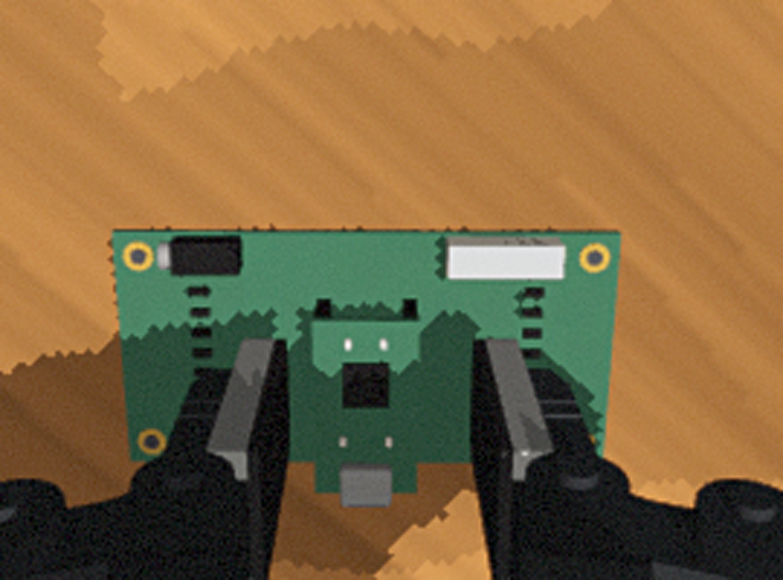

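The module sits centrally between the straddling fingers, about 1 mm to the left, which matches the measured TCP offset. I'll correct this, lower and grip.

```bash
python3 -m jog '[[[-0.0011,0.0007,-0.006],0,0.03],[[0,0,-0.006],0,0.03],[[0,0,0],0,0.03],[[0,0,0],0,0.03],[[0,0,0],0,0.03]]';python3 -m jog '[[[0,0,-0.0015],0,0.03],[[0,0,0],0,0.03],[[0,0,0],0,0.03]]'
```

```text
clock: 6.65
eef_pos: [0.5652, -0.1886, 0.0063]
eef_rot: [0.288, 0.646, -0.288, 0.646]
contact_force: [0.1, 0.2, 1.1]
width: 0.0302
clock: 6.95
eef_pos: [0.5651, -0.1885, 0.0048]
eef_rot: [0.288, 0.646, -0.288, 0.646]
contact_force: [0.1, 0.1, -0.6]
width: 0.0301
```

```bash
python3 -m jog '[[[0,0,0],0,0.01],[[0,0,0],0,0.01],[[0,0,0],0,0.01],[[0,0,0],0,0.01],[[0,0,0],0,0.01],[[0,0,0],0,0.01]]' 50
```

```text
clock: 7.55
eef_pos: [0.5653, -0.1887, 0.005]
eef_rot: [0.288, 0.646, -0.288, 0.646]
contact_force: [-0.6, -0.4, 4.7]
width: 0.0163
```

```bash
python3 -m jog '[[[0,0,0.01],0,0.01],[[0,0,0.02],0,0.01],[[0,0,0.03],0,0.01],[[0,0,0],0,0.01],[[0,0,0],0,0.01]]'
python3 - <<'E'
from h import *
s=env.read_state();np.save("w5.npy",s,allow_pickle=True)
im=env.get_image("wrist");cv2.imwrite("pics/w5.png",im);cv2.imwrite("pics/w5c.png",cv2.resize(im[130:330,190:460],None,fx=2.9,fy=2.9,interpolation=cv2.INTER_CUBIC))
print(s["contact_force"],s["moment"],s["eef_pos"])
E
```

```text
clock: 8.05
eef_pos: [0.5654, -0.1884, 0.0655]
eef_rot: [0.288, 0.645, -0.288, 0.646]
contact_force: [-1.1, 0.5, -1.9]
width: 0.0165
[-1.1417  0.4754 -1.8841] [0.0515 0.0228 0.0289] [ 0.5654 -0.1884  0.0655]
```

View pics/w5c.png

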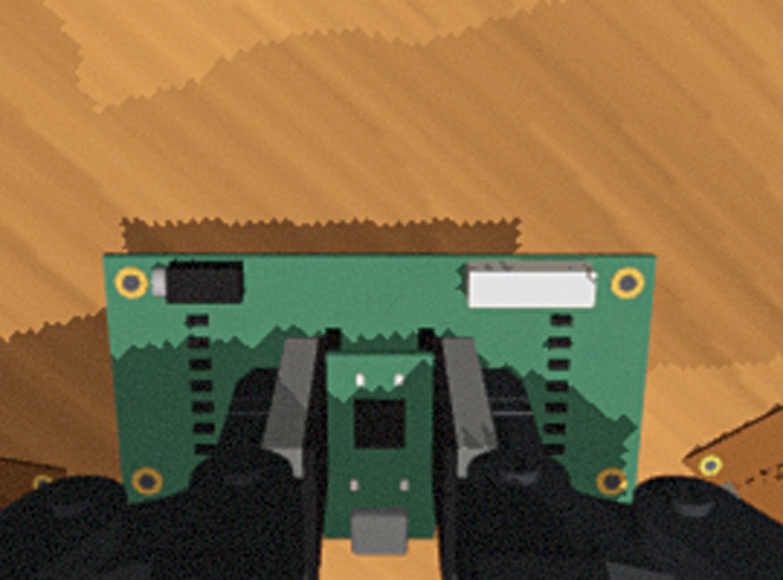

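```bash
cat >> h.py <<'E'
def pnp(uv,st):
    p=env.camera_params("wrist");K=np.array(p["camera_matrix"]);H=np.array(p["hand_eye"])
    X=np.array([[.023,.045,.0016],[.023,-.045,.0016],[-.023,-.045,.0016],[-.023,.045,.0016]])
    ok,r,t=cv2.solvePnP(X,np.array(uv,float),K,None,flags=cv2.SOLVEPNP_ITERATIVE)
    Rc=cv2.Rodrigues(r)[0];e=proj_err=np.abs(cv2.projectPoints(X,r,t,K,None)[0][:,0]-uv).max()
    Rt=H[:3,:3]@Rc;tt=H[:3,:3]@t[:,0]+H[:3,3]
    T=Ro.from_quat(st["eef_rot"]).as_matrix()
    return T@Rt,T@tt+st["eef_pos"],Rt,tt,e
E
python3 - <<'E'
from h import *
s=np.load("w5.npy",allow_pickle=True).item()
c=lambda p:(p[0]/2.9+190-.33,p[1]/2.9+130-.33)
R,t,Rt,tt,e=pnp([c(p) for p in [(104,254),(656,254),(632,503),(128,503)]],s)
print(R,t,tt,e,"yaw",np.degrees(np.arctan2(R[1,0],R[0,0])))
E
```

```text
[[ 0.7428 -0.6694  0.0116]
 [ 0.6693  0.7429  0.0116]
 [-0.0164 -0.0009  0.9999]] [ 0.566  -0.1894  0.0596] [ 0.0059 -0.0002  0.0012] 0.8300151709177612 yaw 42.018337529481386
```

```bash
python3 -m jog '[[[0,0,0.045],0,0.01],[[0,0.01,0.045],0,0.01],[[-0.01,0.03,0.005],-5,0.01],[[-0.014,0.035,0],-6,0.01],[[-0.014,0.035,0],-6,0.01],[[-0.014,0.035,0],-6,0.01],[[-0.014,0.035,0],-6,0.01],[[-0.014,0.035,0],-6,0.01],[[-0.014,0.035,0],-6,0.01],[[-0.014,0.035,0],-6,0.01],[[-0.014,0.035,0],-6,0.01],[[-0.014,0.035,0],-5.3,0.01],[[-0.01,0.02,0],0,0.01],[[0,0,0],0,0.01],[[0,0,0],0,0.01],[[0,0,0],0,0.01]]'
python3 - <<'E'
from h import *
s=env.read_state();np.save("w6.npy",s,allow_pickle=True)
im=env.get_image("wrist");cv2.imwrite("pics/w6.png",im)
T=Ro.from_quat(s["eef_rot"]).as_matrix()
print(s["contact_force"],s["joint_velocities"],s["eef_pos"],s["joints"][-1],"tool z yaw",np.degrees(np.arctan2(T[1,2],T[0,2])))
E
```

```text
clock: 9.7
eef_pos: [0.4194, 0.1854, 0.1595]
eef_rot: [-0.566, -0.423, 0.567, -0.423]
contact_force: [-0.4, -0.9, -0.9]
width: 0.016
[-0.3645 -0.8505 -0.9331] [ 0.0118 -0.0046  0.0013 -0.0037 -0.0014  0.001  -0.0039] [0.4194 0.1854 0.1595] -1.899592368655051 tool z yaw -106.48972530534063
```

View pics/w6.png

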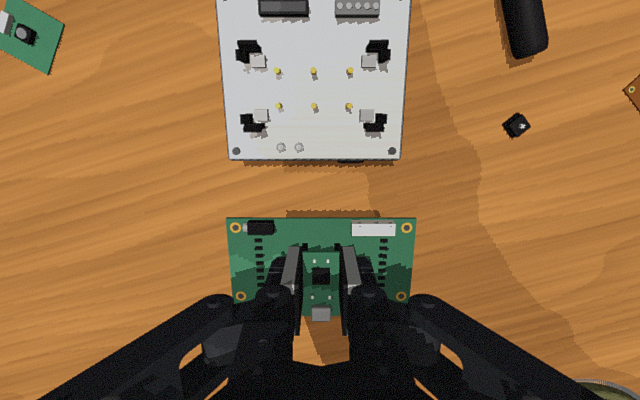

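The jig is ahead with lamps on the near edge, around (281,147) and (299,147), the four pads at the corners and six probes. The board is held level with its USB end towards the lamp side. I'll enlarge the nest.

Run:
```python
from h import *
crop("pics/w6.png","pics/w6c.png",222,30,412,165,4)
crop("pics/w6.png","pics/w6d.png",220,205,420,320,4)
```

```text
(no output)
```

View pics/w6c.png

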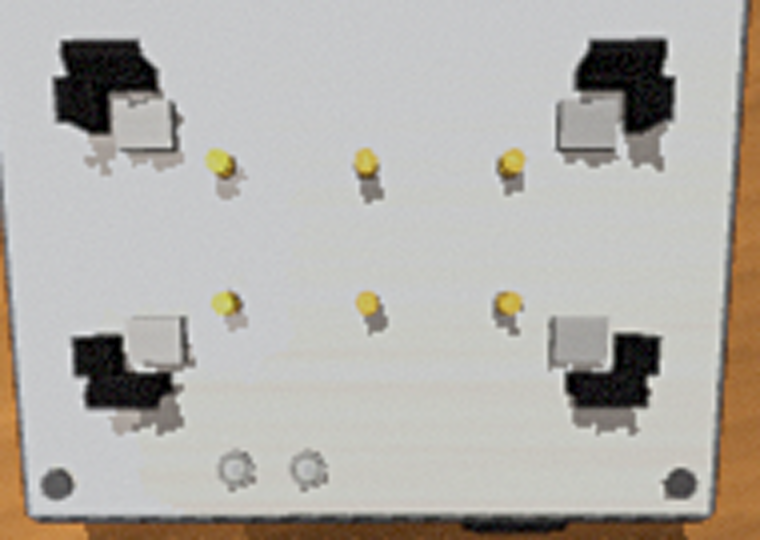

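View pics/w6d.png

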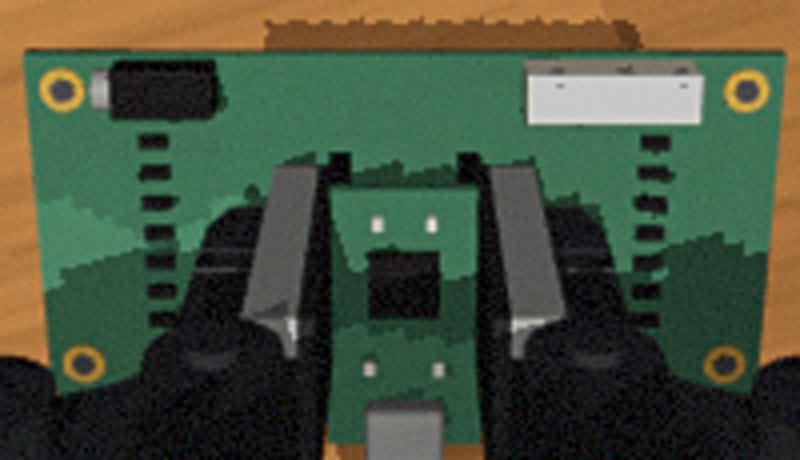

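Run:
```python
from h import *
s=np.load("w6.npy",allow_pickle=True).item()
c=lambda p,x0,y0:(p[0]/4+x0-.375,p[1]/4+y0-.375)
def frame(P,name):  # RL,RR,FR,FL
    x=P[0]+P[1]-P[2]-P[3];y=P[0]+P[3]-P[1]-P[2]
    print(name,P.mean(0),"yaw",np.degrees(np.arctan2(x[1],x[0])),np.degrees(np.arctan2(y[1],y[0]))-90,np.linalg.norm(x)/2,np.linalg.norm(y)/2)
A=lambda L,z,x0,y0:np.array([at("wrist",c(p,x0,y0),z,s) for p in L])
frame(A([(141,121),(588,123),(579,338),(157,340)],.05,222,30),"pads (37,79)")
frame(A([(219,158),(512,158),(509,299),(225,299)],.055,222,30),"probes (24,52)")
zb=s["eef_pos"][2]
for d in (.0040,.0049,.0059): frame(A([(61,91),(747,91),(725,364),(84,364)],zb-d+.0016,220,205),f"board holes {d}")
T=Ro.from_quat(s["eef_rot"]).as_matrix();print(T)
```

```text
pads (37,79) [0.5031 0.1666 0.05  ] yaw -15.793165114908698 -16.360792454179318 0.037146202840105995 0.07867215620065841
probes (24,52) [0.5034 0.1664 0.055 ] yaw -16.100438615970813 -16.371922075580557 0.02363081529131389 0.05118723761158136
board holes 0.004 [0.42   0.1855 0.1571] yaw -16.273024734082213 -16.405156720484584 0.036794549037749 0.08086239520171117
board holes 0.0049 [0.4196 0.1856 0.1562] yaw -16.27302473408223 -16.40515672048457 0.03702251458919277 0.08136338899006579
board holes 0.0059 [0.4191 0.1858 0.1552] yaw -16.273024734082217 -16.405156720484584 0.037275809646352534 0.0819200487549043
[[-0.0002  0.9589 -0.2838]
 [-0.0008 -0.2838 -0.9589]
 [-1.      0.0001  0.0009]]
```

```bash
python3 -m jog '[[[0.042,-0.0096,0],0,0.01],[[0.0417,-0.0096,-0.02],0,0.01],[[0,0,-0.03],0,0.01],[[0,0,-0.03],0,0.01],[[0,0,0],0,0.01],[[0,0,0],0,0.01],[[0,0,0],0,0.01]]'
python3 - <<'E'
from h import *
s=env.read_state();np.save("w7.npy",s,allow_pickle=True)
im=env.get_image("wrist");cv2.imwrite("pics/w7.png",im)
cv2.imwrite("pics/t7.png",env.get_image("top"))
cv2.imwrite("pics/s7.png",env.get_image("scene"))
crop("pics/w7.png","pics/w7c.png",220,140,420,260,4)
crop("pics/s7.png","pics/s7c.png",315,130,395,195,9)
T=Ro.from_quat(s["eef_rot"]).as_matrix()
print(s["contact_force"],s["joint_velocities"],s["eef_pos"],"tool z yaw",np.degrees(np.arctan2(T[1,2],T[0,2])))
E
```

```text
clock: 10.45
eef_pos: [0.5038, 0.1669, 0.0812]
eef_rot: [0.567, 0.423, -0.566, 0.424]
contact_force: [0.5, -0.2, -0.5]
width: 0.016
[ 0.5454 -0.2359 -0.5255] [-0.0104 -0.0107  0.0001 -0.0016 -0.0023 -0.0049  0.002 ] [0.5038 0.1669 0.0812] tool z yaw -106.46400935468156
```

View pics/w7c.png

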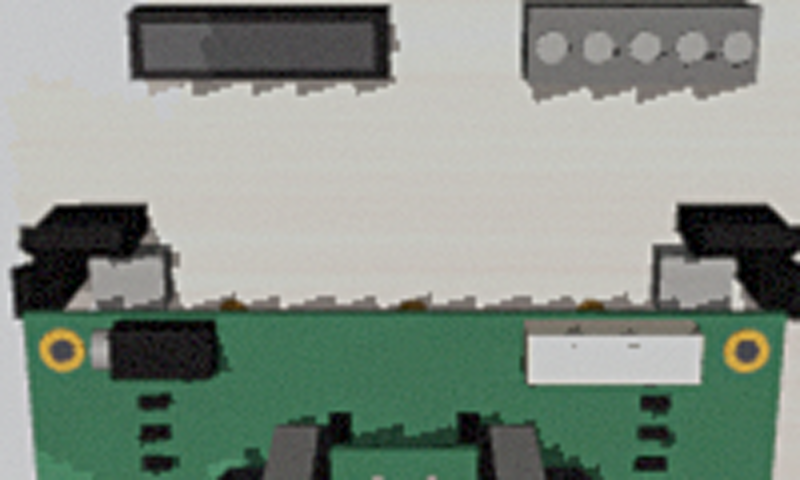

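View pics/s7c.png

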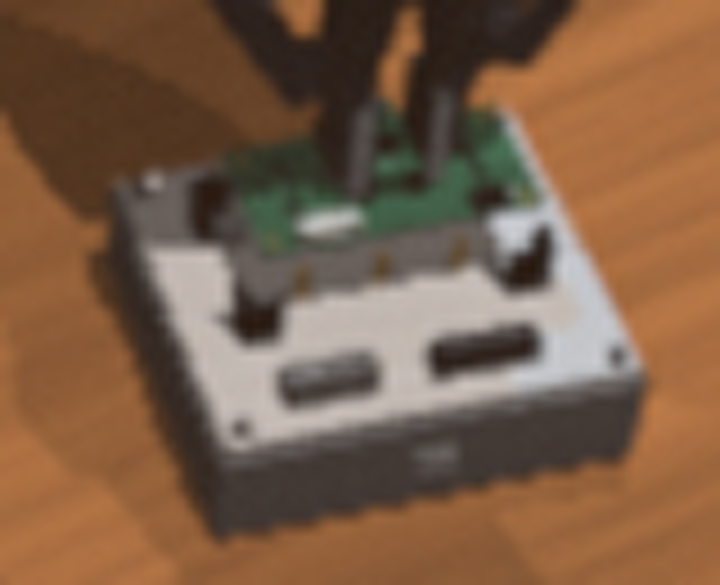

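Run:
```python
from h import *
crop("pics/w7.png","pics/w7d.png",215,185,295,235,10)
crop("pics/w7.png","pics/w7e.png",360,185,440,235,10)
```

```text
(no output)
```

View pics/w7d.png

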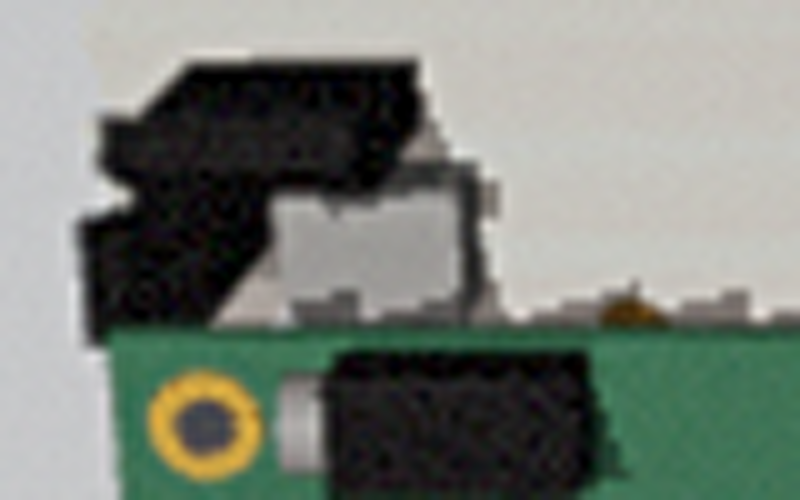

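View pics/w7e.png

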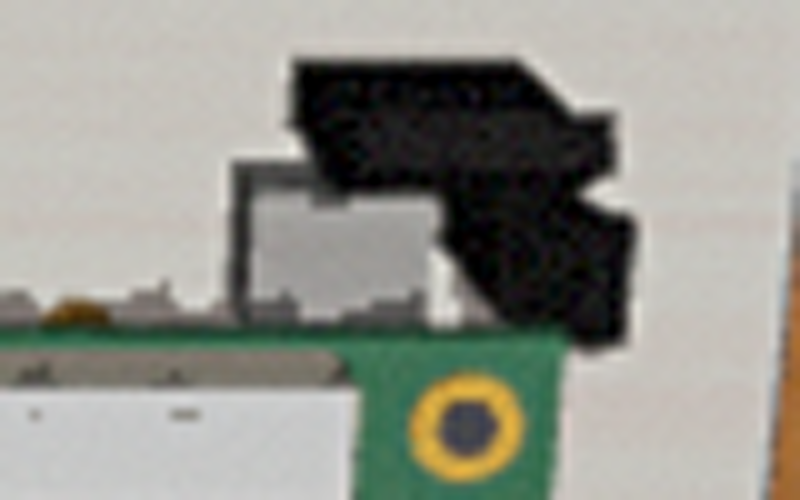

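The guides, both ends of the tops and the pads, are centred at column 322.6 and the board at 320.9. That is 0.9 mm to correct along tool z, which agrees with the earlier measurement. I'll correct it and lower into the mouth of the guides.

```bash
python3 -m jog '[[[-0.0006,-0.0009,0],0,0.01],[[0,0,-0.006],0,0.01],[[0,0,-0.004],0,0.01],[[0,0,0],0,0.01],[[0,0,0],0,0.01]]'; python3 -m jog '[[[0,0,-0.002],0,0.01],[[0,0,-0.002],0,0.01],[[0,0,0],0,0.01],[[0,0,0],0,0.01]]'
python3 - <<'E'
from h import *
s=env.read_state();np.save("w8.npy",s,allow_pickle=True)
im=env.get_image("wrist");cv2.imwrite("pics/w8.png",im)
crop("pics/w8.png","pics/w8c.png",215,180,430,320,3.7)
T=Ro.from_quat(s["eef_rot"]).as_matrix()
print(s["contact_force"],s["moment"],s["eef_pos"],"tool z yaw",np.degrees(np.arctan2(T[1,2],T[0,2])))
E
```

```text
clock: 11.1
eef_pos: [0.5021, 0.1663, 0.0695]
eef_rot: [-0.566, -0.423, 0.566, -0.423]
contact_force: [0.8, 1.3, -1.0]
width: 0.0168
clock: 11.5
eef_pos: [0.5022, 0.1664, 0.0657]
eef_rot: [-0.566, -0.423, 0.566, -0.423]
contact_force: [-0.6, -0.1, -0.8]
width: 0.0162
[-0.6079 -0.0957 -0.8436] [-0.04    0.0044 -0.0095] [0.5022 0.1664 0.0657] tool z yaw -106.42158653618866
```

View pics/w8c.png

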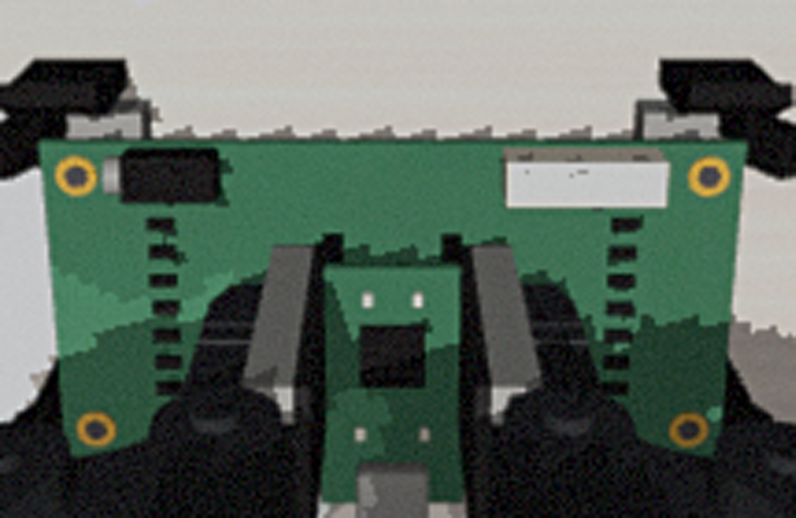

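Laterally the board (centre 394) and guides (393) now agree. Along the jig's x I'll shift +0.8 mm, then go down in small steps while watching the force.

```bash
python3 -m jog '[[[0.0008,-0.0002,0],0,0.01],[[0,0,-0.002],0,0.01],[[0,0,-0.002],0,0.01],[[0,0,0],0,0.01]]'; python3 -m jog '[[[0,0,-0.002],0,0.01],[[0,0,0],0,0.01]]'|sed -n '2p;4,5p';python3 -m jog '[[[0,0,-0.001],0,0.01],[[0,0,0],0,0.01]]'|sed -n '2p;4,5p'
```

```text
clock: 11.95
eef_pos: [0.5028, 0.1662, 0.0614]
eef_rot: [-0.566, -0.424, 0.566, -0.423]
contact_force: [0.7, -0.7, -0.6]
width: 0.0163
eef_pos: [0.5031, 0.1662, 0.0597]
contact_force: [-0.7, 0.3, 2.6]
width: 0.0168
eef_pos: [0.5032, 0.1662, 0.0589]
contact_force: [-1.2, -0.8, 3.1]
width: 0.0162
```

Probe contact came at TCP ≈ 0.060, as expected. Continuing down.

```bash
for i in 1 2 3 4; do python3 -m jog '[[[0,0,-0.001],0,0.01],[[0,0,0],0,0.01]]'|sed -n '2p;4,5p'; done
```

```text
eef_pos: [0.5031, 0.1662, 0.0579]
contact_force: [-1.0, -0.7, 4.5]
width: 0.0164
eef_pos: [0.5031, 0.1662, 0.0569]
contact_force: [-1.0, -0.0, 6.3]
width: 0.0163
eef_pos: [0.5031, 0.1662, 0.0559]
contact_force: [-1.2, -0.6, 6.6]
width: 0.0167
eef_pos: [0.5031, 0.1662, 0.055]
contact_force: [-2.4, -0.2, 7.9]
width: 0.0163
```

```bash
for i in 1 2; do python3 -m jog '[[[0,0,-0.0007],0,0.01],[[0,0,0],0,0.01],[[0,0,0],0,0.01]]'|sed -n '2,5p'; done
```

```text
eef_pos: [0.5032, 0.1662, 0.0549]
eef_rot: [0.567, 0.424, -0.566, 0.423]
contact_force: [-3.7, -0.0, 14.2]
width: 0.0163
eef_pos: [0.5032, 0.1662, 0.0549]
eef_rot: [0.567, 0.424, -0.566, 0.423]
contact_force: [-5.5, -0.3, 22.2]
width: 0.0164
```

The hard stop is reached: z stays at 0.0549 while the force rises from 8 to 22 N. I'll check the seating visually.

```bash
python3 -m jog '[[[0,0,0],0,0.01],[[0,0,0],0,0.01],[[0,0,0],0,0.01]]'
python3 - <<'E'
from h import *
s=env.read_state()
im=env.get_image("wrist");cv2.imwrite("pics/w9.png",im);cv2.imwrite("pics/s9.png",env.get_image("scene"));cv2.imwrite("pics/t9.png",env.get_image("top"))
crop("pics/w9.png","pics/w9c.png",215,180,430,320,3.7)
crop("pics/s9.png","pics/s9c.png",315,130,395,195,9)
c=lambda p:(p[0]/3.7+215-.36,p[1]/3.7+180-.36)
X=np.array([[a,b,.0516] for a,b in [(.019,.041),(.019,-.041),(-.019,-.041),(-.019,.041)]])
y=np.radians(-16.3);R=np.array([[np.cos(y),-np.sin(y),0],[np.sin(y),np.cos(y),0],[0,0,1]])
print((proj("wrist",X@R.T+[.5031,.1666,0],s)-[215-.36,180-.36])*3.7)
print(s["contact_force"],s["eef_pos"])
E
```

```text
clock: 14.05
eef_pos: [0.5032, 0.1662, 0.0549]
eef_rot: [0.567, 0.424, -0.566, 0.423]
contact_force: [-5.6, -1.3, 22.1]
width: 0.0163
[[ 72.4234 175.0375]
 [711.7743 175.2263]
 [690.8033 434.3205]
 [ 93.485  433.9602]]
[-5.6403 -1.2887 22.074 ] [0.5032 0.1662 0.0549]
```

View pics/w9c.png

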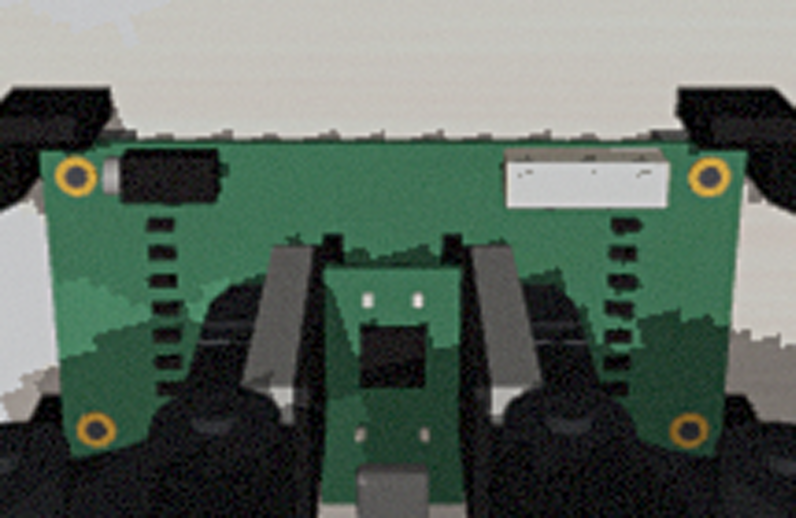

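View pics/s9c.png

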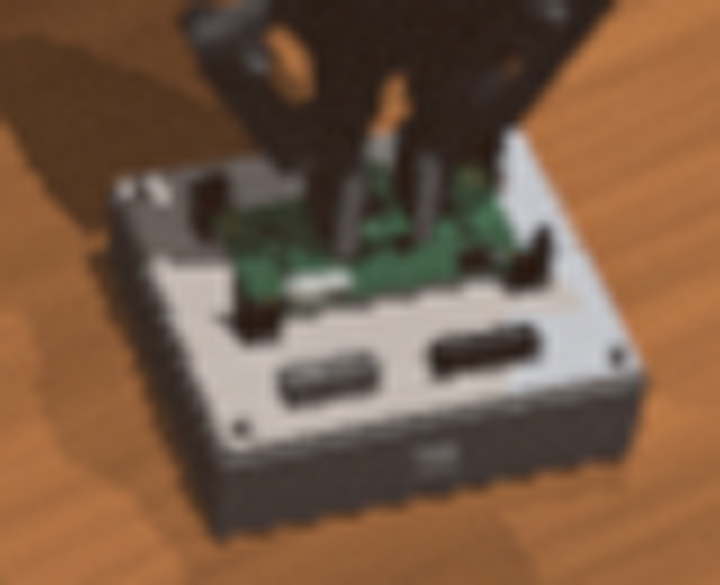

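View pics/t9.png

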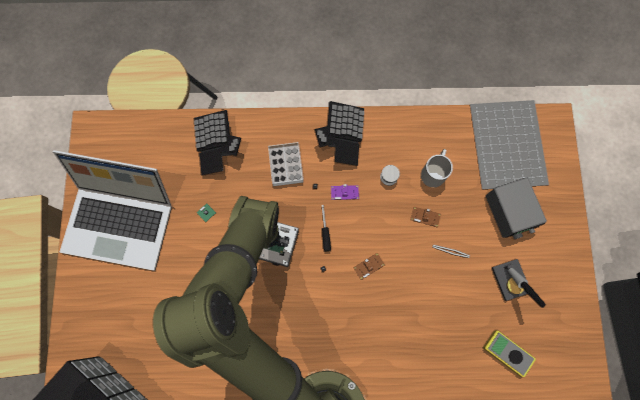

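The board lies between all four guides, with its holes level (rows 177/177 rear, 430/430 front) and no slip in the grip. The rest of the bench looks unchanged, so I'm handing in while still pressing.

```bash
python3 -c "
from h import *
env.job_done();s=env.read_state();print(s['clock'],s['eef_pos'],s['contact_force'],s['width'])"
```

```text
the job is handed in; nothing more can be done
the job is handed in; nothing more can be done
```

The job is handed in with the board held down in the jig. I pressed the module home on the bench, then carried the board over by its sockets. I lowered it between the corner guides with its USB end towards the lamps and pressed it onto the hard stops.

**Last checks:**
- **Module:** it stopped at z ≈ 15.1 mm (nominal home height 15.4 mm), and the force rose to 28 N without further movement.
- **Board:** probe contact came at TCP z ≈ 0.060 m and the hard stop at 0.0549 m. It stayed there, level and without slipping in the grip, at a steady 22 N down and about 14 s on the clock.
- **Rest of the bench:** it looked unchanged in the top view.

**Disagreements:**
- **Finger opening:** it read 16.3 mm on the 18 mm sockets.
- **Sideways force:** about 5.6 N along -x shows while pressing, in a similar proportion to when I pushed the module in. It could also mean the board is leaning on a guide.
- **Jig position:** the top camera and the wrist camera differed by about 3 mm, and I used the wrist camera.
- **After hand-in:** the state could no longer be read, so these figures are from just before.

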